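# Shake the white packing pellets evenly over the drying tray

### The arm

A 7-joint arm with a two-finger parallel gripper is mounted at the origin on the work surface. World frame = base frame: x ahead of the robot, y to its left, z up, the work surface at z = 0. Lengths are in m, angles in rad, forces in N, time in s.
With the tool pointing down it reaches from about 0.35 to 0.9 m from the base axis. Payload 19.9 kg.
Tool frame: the origin (TCP) lies midway between the tips of the shut fingers; the grasp point (between the pads) lies 19 mm behind it; z points along the fingers, y is the direction in which the jaws open and shut (so a half turn about z gives the same grasp; the last joint's range is limited). The gripper opens to 94 mm and grips with 3 to 60 N. Pads are 16 mm wide; open, the fingers measure 119 mm over their backs; the gripper's body (75 mm by 177 mm) begins 78 mm behind the grasp point.
Start: joints at [1.292, 0.417, -0.01, 1.614, 0.005, 1.111, -0.053], TCP at [0.147, -0.607, 0.205] pointing down, gripper open.
Joint ranges: [-2.81, 2.81], [-0.39, 2.02], [-1.27, 1.25], [0.06, 2.57], [-1.19, 4.33], [0.19, 2], [-2.82, 2.82]. Speed limits (rad/s): [1.89, 1.89, 2.39, 2.39, 3.01, 3.01, 3.01].

### API

Orientations are given as a rotation vector (axis times angle).
In Python, from station import r gives the robot as it stands.
- The arm moves only by the tool move_arm, never from a script. Its argument "plan" is a list of rows, each a list of 7 numbers: the finger opening in mm, from 0 to 94, then the shift along the tool's x, y, z in mm, then the turn, a rotation vector about the tool's x, y, z in degrees. In form: [[fingers, dx, dy, dz, wx, wy, wz], ...]. A call has 1 to 20 rows; each row shifts and turns the commanded pose from where the row before left it, along the tool's axes as they then stand; what a row does not reach is not made up. A row lasts 1/12 s, in which the tool goes at most 41.7 mm and 7.16 degrees, less where a joint would pass 70% of its speed; a pose out of reach is approached as far as the arm can. A call is refused whole if a number of a shift passes 41.7 or a number of a turn 7.16, either way. A call with a gripper value outside its range is refused whole. The fingers move at their own pace and stop on an object; "force" is the grip in N (left out, the last holds). Time passes only in rows, so rows that do not move let the fingers close. It gives the time, the measured TCP pose, the force and the opening at its end, in the units of the state.
- r.read_state(): the state, without advancing time (a new reading comes with each control period).
- r.capture(name): name is "scene" or "top"; returns a dict with "img" (384x512x3 uint8, red, green, blue), "z_map" (384x512 float32, m along the optical axis (not along the pixel's ray), 0 where there is no reading), "mtx" (3x3 intrinsics, pixels), "origin" and "rotation" of the camera in the world. Camera axes: x right, y down, z forward; pixel columns grow to the right and rows downward; lengths in m; the calibration is good to about 2 mm. A picture is of the moment at which its call begins.
- r.sign_off(): hands the job in, once; it reports no verdict.
The state is a dict: "time": time; "joint_pos": joint angles; "joint_velocities": joint speeds; "joint_torque": joint torques, N m; "tcp_pos": TCP position; "tool_rot": TCP orientation; "contact_force": force on the tool from outside, world axes, zero at the start; "ft_torque": the same for the moment, N m; "opening": finger opening in m.
Only numpy, scipy, OpenCV 4.12 (cv2) and the standard library are available. Lean on these libraries where they do the work, as an engineer would, in place of code of your own. Each camera call takes 0.05 s, during which the arm holds its last target. There are 200 camera calls.

### The job

Pick up the blue-gripped shaker and shake its six white pellets out evenly over the green drying tray, about three into each of the two pans (two to four is fine), then stand the shaker upright on the bench and let go. Do not touch the pellets with the fingers, and leave the red-gripped shaker where it is.

Things in the scene. Friction and masses are not known exactly. Their poses are not given: they have to be found in the camera images.
- shaker: Dark steel open-topped shaker with a BLUE grip post at its back, holding six white pellets in two rows of three. Body 52 mm from mouth to back, 66 mm wide, side walls 38 mm high; about 0.2 kg, loose. Origin on the underside, 24 mm behind the mouth; x points from the mouth to the back, y along the width, z up. The whole front (-x) is the open mouth.
- shaker_grip (a point): Point to grip on the blue post: on its axis, 28 mm behind the shaker's origin (+x) and 86 mm above the underside. The post is square, 24 x 24 mm, upright, its top at 105 mm, free from 50 mm up.
- shaker_lip (a point): Middle of the mouth's lip, 24 mm before the origin (-x), 8 mm above the underside. Pellets roll out over it when the mouth is tipped down about y: the front row's floor slopes 10 degrees back, so it comes out by about 20 degrees of tip; the rear row's slopes 30 degrees back, so it stays in until tipped past 30 and is out by about 42.
- other_shaker: The same shaker with a RED grip post, filled with brown pellets: not to be used. Same origin, axes and sizes. Loose.
- tray: Green drying tray fixed to the bench, 166 mm (x) by 266 mm (y), with two equal pans side by side along its y axis, parted by a wall at y = 0. All walls are 4 mm thick and their rims 44 mm above the bench; the pans' floor is 14 mm above the bench. Pan centres at y = +66 and -66 mm; each pan is 158 by 127 mm inside. Origin: centre of the underside.
- pellet1: White ceramic pellet, a cylinder of 18 mm diameter and 18 mm length, 12 g; starts in the blue-gripped shaker's front row (next to the mouth). Origin at its centre; y is its axis.
- pellet2: White ceramic pellet, a cylinder of 18 mm diameter and 18 mm length, 12 g; starts in the blue-gripped shaker's front row (next to the mouth). Origin at its centre; y is its axis.
- pellet3: White ceramic pellet, a cylinder of 18 mm diameter and 18 mm length, 12 g; starts in the blue-gripped shaker's front row (next to the mouth). Origin at its centre; y is its axis.
- pellet4: White ceramic pellet, a cylinder of 18 mm diameter and 18 mm length, 12 g; starts in the blue-gripped shaker's rear row (next to the back wall). Origin at its centre; y is its axis.
- pellet5: White ceramic pellet, a cylinder of 18 mm diameter and 18 mm length, 12 g; starts in the blue-gripped shaker's rear row (next to the back wall). Origin at its centre; y is its axis.
- pellet6: White ceramic pellet, a cylinder of 18 mm diameter and 18 mm length, 12 g; starts in the blue-gripped shaker's rear row (next to the back wall). Origin at its centre; y is its axis.

How it is judged:
By the outcome, as a careful person would: the job done as asked, in the order asked, and still so for the second after the job is handed in, with the robot touching nothing.
It also fails if it takes over 70 s, if anything falls off the work surface, if the arm or the gripper's body presses on something with over 40 N, if the wrist force passes 120 N, or if a joint passes its speed limit or range.

## Working session

There is one attempt and no reset: what is moved stays moved. The work goes in short steps, Python scripts to look and compute and a tool call to move; the robot and the scene stay as the last step left them, time stands still between calls to the robot, and variables do not carry over. Pictures are saved under pics/ and viewed, about 8 in all and at most 12, crops included, and the job is handed in when it is done.

Besides the shell and the picture viewer there is one more tool, called after "Emit:" as name(argument=value, ...), one argument or row to a line, values as JSON. move_arm: Moves the arm, as the interface text tells. Its arguments: {"type":"object","properties":{"plan":{"type":"array"},"force":{"type":"number"}},"required":["plan"]}

```bash
mkdir -p pics; python3 - <<'E'
from station import r
import cv2,numpy as np,pickle
for n in("scene","top"):
    c=r.capture(n);pickle.dump(c,open(n+".pkl","wb"));cv2.imwrite(f"pics/{n}1.png",c["img"][:,:,::-1]);print(n,c["origin"],c["rotation"],c["mtx"])
s=r.read_state();print(s)
E
```

```text
scene [ 1.20956659 -0.25806515  0.74691525] [-1.91900682 -1.49521802  0.6157638 ] [[367.69783791   0.         254.75720288]
 [  0.         367.69783791 188.22426261]
 [  0.           0.           1.        ]]
top [ 0.5180552  -0.09300333  0.79215095] [-2.19150443  2.20941268 -0.00403641] [[356.15673743   0.         251.85935857]
 [  0.         356.15673743 190.86428687]
 [  0.           0.           1.        ]]
{'time': 0.1, 'joint_pos': array([ 1.29150165,  0.41792198, -0.01028233,  1.61409061,  0.00471608,
        1.11071465, -0.05299573]), 'joint_velocities': array([-9.57800924e-04, -1.41724275e-03,  7.77650402e-06, -6.47099571e-04,
       -5.49859720e-04, -1.99785896e-03, -6.97253033e-04]), 'joint_torque': array([ 1.42075529e-03, -8.52586913e+01,  6.39694668e-01, -4.26690924e+01,
       -4.89735638e-02,  1.63965567e-02,  1.24270214e-04]), 'tcp_pos': array([ 0.14711849, -0.60709342,  0.20489297]), 'tool_rot': array([-3.11833498e+00, -3.72519423e-01,  3.75984477e-04]), 'contact_force': array([ 0.10154196,  0.44646597, -0.19353711]), 'ft_torque': array([-0.01183108, -0.00697431,  0.00860948]), 'opening': 0.09389702915454007}
```

View pics/scene1.png

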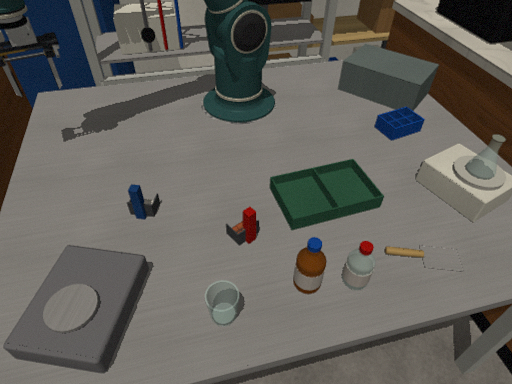

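View pics/top1.png

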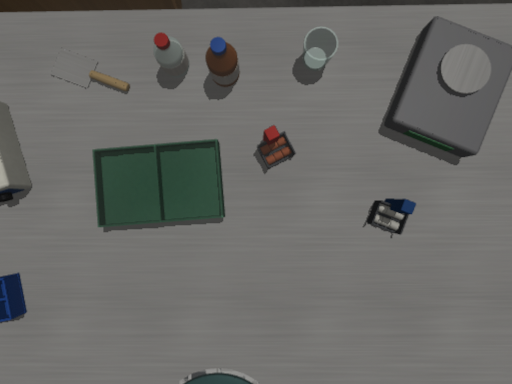

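The scene view shows the blue-gripped shaker at about (140,203), the red one at (245,228), and the tray around (325,192). In the top view the blue post is at (407,207) with its mouth pointing left towards (375,215). The red shaker is at (275,148) and the tray at (160,184).

```bash
cat > h.py <<'E'
import numpy as np,cv2
from scipy.spatial.transform import Rotation as R
def cloud(c):
    h,w=c["z_map"].shape;u,v=np.meshgrid(np.arange(w),np.arange(h));K=c["mtx"]
    p=np.stack([(u-K[0,2])/K[0,0],(v-K[1,2])/K[1,1],np.ones((h,w))],-1)*c["z_map"][...,None]
    q=np.array(c["rotation"]);return p@R.from_rotvec(q).as_matrix().T+c["origin"]
def ray(c,u,v,z):
    K=c["mtx"];d=R.from_rotvec(c["rotation"]).as_matrix()@np.array([(u-K[0,2])/K[0,0],(v-K[1,2])/K[1,1],1]);o=np.array(c["origin"])
    return o+d*(z-o[2])/d[2]
def mask(c,lo,hi):
    return cv2.inRange(cv2.cvtColor(c["img"],cv2.COLOR_RGB2HSV),lo,hi)>0
E
python3 - <<'E'
from h import *
import pickle
for n,bb in(("top",(360,420,190,240)),("scene",(120,170,175,225))):
    c=pickle.load(open(n+".pkl","rb"));P=cloud(c)
    W=np.zeros(P.shape[:2],bool);W[bb[2]:bb[3],bb[0]:bb[1]]=1
    b=mask(c,(105,120,30),(130,255,255))&W
    p=P[b];t=p[p[:,2]>.095];print(n,"blue",b.sum(),p[:,2].max(),"top",len(t),t.mean(0) if len(t) else 0, np.ptp(t,axis=0) if len(t) else 0)
    if len(t):
        xy=(t[:,:2]*1000).astype(np.float32);print(cv2.minAreaRect(xy))
    s=W&(P[...,2]>.012)&(P[...,2]<.06)
    q=P[s];print("body",len(q),q.min(0),q.max(0));print(cv2.minAreaRect((q[:,:2]*1000).astype(np.float32)))
    w=W&mask(c,(0,0,150),(180,60,255));q=P[w];print("white",w.sum(),q.mean(0))
    g=mask(c,(60,80,20),(90,255,160))&(P[...,2]>.005)&(P[...,2]<.06)&(P[...,0]>.3)&(P[...,1]>-.15)
    q=P[g];r=cv2.minAreaRect((q[:,:2]*1000).astype(np.float32));print("tray",g.sum(),r,q[:,2].min(),q[:,2].max())
    if n=="top":
        cv2.imwrite("pics/c1.png",cv2.resize(c["img"][190:240,350:430,::-1],None,fx=8,fy=8,interpolation=2))
E
```

```text
top blue 297 0.7921509459874718 top 166 [ 0.50195038 -0.37222809  0.11295941] [0.02928023 0.29754305 0.6971174 ]
((515.1677856445312, -242.2891082763672), (297.6152648925781, 24.56651496887207), 84.17322540283203)
body 796 [ 0.44311924 -0.40581854  0.01201495] [ 0.51792942 -0.32761898  0.05954543]
((484.2444152832031, -369.93072509765625), (66.93594360351562, 63.75877380371094), 68.50132751464844)
white 20 [ 0.47231946 -0.37247256  0.02559459]
tray 8283 ((553.7474975585938, 120.79698944091797), (162.66860961914062, 263.99853515625), 4.182740688323975) 0.00976343022186732 0.04792553870199889
scene blue 364 0.10884282217329078 top 94 [ 0.50602154 -0.37744925  0.10426538] [0.0271091  0.02601975 0.01364637]
((503.1855163574219, -377.7373046875), (23.013195037841797, 25.077146530151367), 67.60159301757812)
body 400 [ 0.46454958 -0.40912628  0.01200951] [ 0.5181056  -0.32946991  0.05983506]
((491.3459167480469, -369.55987548828125), (79.24893951416016, 53.6859016418457), 88.99345397949219)
white 3 [ 0.47584099 -0.34689874  0.02540611]
tray 5042 ((554.6535034179688, 120.89639282226562), (168.60885620117188, 268.6089782714844), 4.242982864379883) 0.00542290487224506 0.04943702466310451
```

View pics/c1.png

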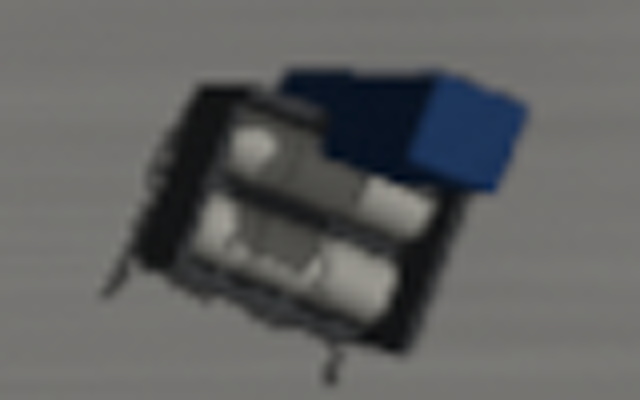

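The crop shows two rows of white pellets, front row at about (200,225)–(370,285) and rear row at about (250,145)–(410,205). The blue post's top face is centred at (467,131), and the mouth faces down-left, towards the robot. Next I'll get the post position by casting rays in both views.

```bash
python3 - <<'E'
from h import *
import pickle
c=pickle.load(open("top.pkl","rb"));f=lambda x,y:(350+(x+.5)/8-.5,190+(y+.5)/8-.5)
q=np.array([ray(c,*f(*k),.105)[:2] for k in((440,72),(527,105),(493,190),(410,158))]);print("post corners",q.round(4),q.mean(0),cv2.minAreaRect((q*1000).astype(np.float32)))
a=[ray(c,*f(*k),.038)[:2] for k in((205,90),(465,190),(410,350),(140,268))];a=np.array(a);print("body",a.round(4),a.mean(0),np.degrees(np.arctan2(*(a[1]-a[0])[::-1]))+90,np.linalg.norm(a[1]-a[0]),np.linalg.norm(a[2]-a[1]))
P=cloud(c);W=np.zeros(P.shape[:2],bool);W[190:240,360:425]=1
b=W&(P[...,2]>.095)&(P[...,2]<.115);print("top depth",b.sum(),np.median(P[b],0))
c=pickle.load(open("scene.pkl","rb"));P=cloud(c);b=mask(c,(105,120,30),(130,255,255));b[:,200:]=0;b[:150]=0
v,u=np.nonzero(b);print(u.min(),u.max(),v.min(),v.max())
b2=b&(P[...,2]>.1)&(P[...,2]<.11);v,u=np.nonzero(b2);print(u.mean(),v.mean(),ray(c,u.mean(),v.mean(),.105))
E
```

```text
post corners [[ 0.5166 -0.372 ]
 [ 0.5086 -0.3925]
 [ 0.4883 -0.3841]
 [ 0.4961 -0.3646]] [ 0.50239666 -0.3783106 ] ((502.38232421875, -378.2800598144531), (22.0102481842041, 21.909072875976562), 68.55364227294922)
body [[ 0.5122 -0.3379]
 [ 0.4855 -0.4052]
 [ 0.4437 -0.3902]
 [ 0.4656 -0.3202]] [ 0.47675839 -0.36336343] -21.661593271314104 0.07244008920935165 0.04438625120805481
top depth 178 [ 0.50237588 -0.375817    0.10522707]
129 145 185 218
133.76923076923077 188.64102564102564 [ 0.50427958 -0.3777503   0.105     ]
```

Emit:
move_arm(
  plan=[
    [94,18,-6,0,0,0,0],
    [94,34,-12,0,0,0,0],
    [94,35,-12,0,0,0,0],
    [94,35,-12,0,0,0,0],
    [94,35,-12,0,0,0,0],
    [94,35,-12,0,0,0,0],
    [94,35,-12,0,0,0,0],
    [94,35,-12,0,0,0,0],
    [94,35,-12,0,0,0,0],
    [94,35,-12,0,0,0,0],
    [94,35,-12,0,0,0,0],
    [94,33,-10,0,0,0,0],
  ],
)

```text
time: 1.1
tcp_pos: [0.5054, -0.3792, 0.2052]
tool_rot: [-3.119, -0.373, 0.0]
contact_force: [-0.6, -0.5, 0.6]
opening: 0.0941
```

Emit:
move_arm(
  plan=[
    [94,0,0,0,0,0,-6.8],
    [94,0,0,0,0,0,-6.8],
    [94,0,0,0,0,0,-6.8],
    [94,0,0,0,0,0,-6.8],
    [94,0,0,0,0,0,-6.8],
    [94,0,0,0,0,0,-6.8],
    [94,0,0,0,0,0,-6.8],
    [94,0,0,0,0,0,-6.8],
    [94,0,0,0,0,0,0],
    [94,0,0,0,0,0,0],
  ],
)

```text
time: 1.93
tcp_pos: [0.5037, -0.3811, 0.2051]
tool_rot: [-2.607, -1.752, -0.0]
contact_force: [-0.1, 0.5, -0.6]
opening: 0.0938
```

```bash
cat > go.py <<'E'
import sys
from h import *
from station import r
# args: target x y z (m), yaw deg of tool y; prints delta in tool axes
s=r.read_state();M=R.from_rotvec(s["tool_rot"]).as_matrix()
print("t",round(s["time"],2),"tcp",s["tcp_pos"].round(4),"open",round(s["opening"],4),"F",np.round(s["contact_force"],1),"q",s["joint_pos"].round(2))
print("tool\n",M.round(3),"yaw y",np.degrees(np.arctan2(M[1,1],M[0,1])).round(1),"tip",np.degrees(np.arcsin(M[2,1])).round(1))
if len(sys.argv)>3:
    print("delta mm tool",(M.T@(np.array(sys.argv[1:4],float)-s["tcp_pos"])*1000).round(1))
E
python3 go.py .503 -.378 .067
```

```text
t 1.93 tcp [ 0.5037 -0.3811  0.2051] open 0.0938 F [-0.1  0.5 -0.6] q [ 0.86  0.45 -0.35  1.59  0.16  1.13  0.08]
tool
 [[ 0.378  0.926 -0.   ]
 [ 0.926 -0.378  0.001]
 [ 0.    -0.001 -1.   ]] yaw y -22.2 tip -0.0
delta mm tool [  2.5  -1.7 138.2]
```

Emit:
move_arm(
  plan=[
    [94,2.5,-1.5,20,0,0,0],
    [94,0,0,25,0,0,0],
    [94,0,0,25,0,0,0],
    [94,0,0,25,0,0,0],
    [94,0,0,20,0,0,0],
    [94,0,0,15,0,0,0],
    [94,0,0,8,0,0,0],
    [94,0,0,0,0,0,0],
    [94,0,0,0,0,0,0],
  ],
)

```text
time: 2.68
tcp_pos: [0.5036, -0.3781, 0.0678]
tool_rot: [-2.606, -1.755, 0.0]
contact_force: [-0.6, 1.0, 1.0]
opening: 0.0941
```

```bash
python3 go.py .503 -.378 .067; python3 - <<'E'
from station import r
import cv2
c=r.capture("scene");cv2.imwrite("pics/c2.png",cv2.resize(c["img"][130:250,60:220,::-1],None,fx=5,fy=5,interpolation=2))
E
```

```text
t 2.68 tcp [ 0.5036 -0.3781  0.0678] open 0.0941 F [-0.6  1.   1. ] q [ 0.83  0.6  -0.32  1.7   0.23  0.88  0.03]
tool
 [[ 0.376  0.927 -0.   ]
 [ 0.927 -0.376 -0.   ]
 [-0.    -0.    -1.   ]] yaw y -22.1 tip -0.0
delta mm tool [-0.1 -0.7  0.8]
```

View pics/c2.png

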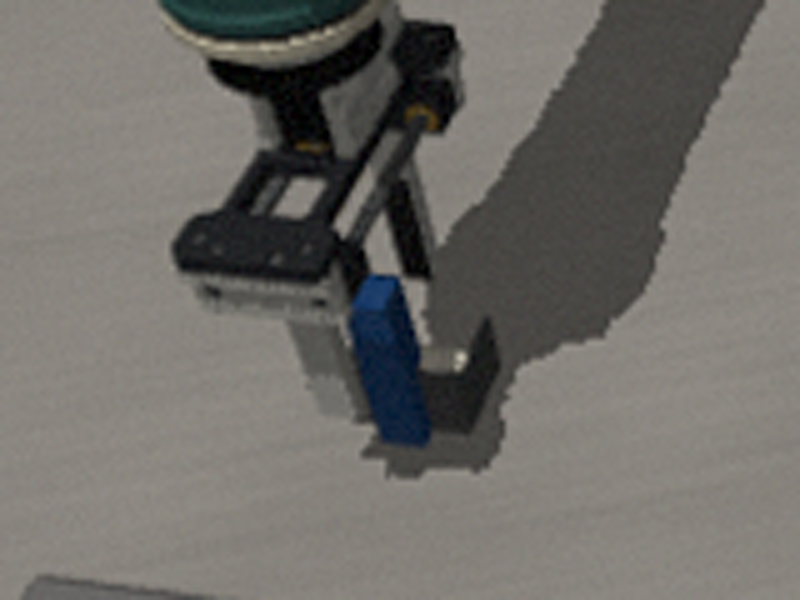

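```bash
python3 - <<'E'
from h import *
import pickle
c=pickle.load(open("scene.pkl","rb"))
for p in [(.503,-.378,.067),(.503,-.378,.105),(.547,-.396,.067),(.459,-.36,.067),(.547,-.396,.12)]:
    d=R.from_rotvec(c["rotation"]).as_matrix().T@(np.array(p)-c["origin"]);k=c["mtx"]@d;k=k[:2]/k[2];print(p,((k-[60,130])*5).round())
E
```

```text
(0.503, -0.378, 0.067) [384. 345.]
(0.503, -0.378, 0.105) [368. 292.]
(0.547, -0.396, 0.067) [349. 413.]
(0.459, -0.36, 0.067) [417. 281.]
(0.547, -0.396, 0.12) [324. 338.]
```

The picture shows the open fingers straddling the blue post. The tips are at (345,415) and (420,275), and the post is midway between them at (385,345), matching the projection. Closing now.

Emit:
move_arm(
  plan=[
    [20,0,0,0,0,0,0],
    [20,0,0,0,0,0,0],
    [20,0,0,0,0,0,0],
    [20,0,0,0,0,0,0],
    [20,0,0,0,0,0,0],
    [20,0,0,0,0,0,0],
    [20,0,0,0,0,0,0],
    [20,0,0,0,0,0,0],
    [20,0,0,0,0,0,0],
    [20,0,0,0,0,0,0],
    [20,0,0,0,0,0,0],
    [20,0,0,0,0,0,0],
  ],
  force=45,
)

```text
time: 3.73
tcp_pos: [0.5034, -0.3781, 0.0673]
tool_rot: [-2.604, -1.757, 0.0]
contact_force: [-0.2, -0.1, 0.1]
opening: 0.0237
```

Emit:
move_arm(
  plan=[
    [20,0,0,-3,0,0,0],
    [20,0,0,-6,0,0,0],
    [20,0,0,-10,0,0,0],
    [20,0,0,-14,0,0,0],
    [20,0,0,-16,0,0,0],
    [20,0,0,-16,0,0,0],
    [20,0,0,-16,0,0,0],
    [20,0,0,-16,0,0,0],
    [20,0,0,-16,0,0,0],
    [20,0,0,-16,0,0,0],
    [20,0,0,-14,0,0,0],
    [20,0,0,-10,0,0,0],
    [20,0,0,-5,0,0,0],
    [20,0,0,-2,0,0,0],
    [20,0,0,0,0,0,0],
  ],
)

```text
time: 4.98
tcp_pos: [0.5034, -0.3781, 0.2277]
tool_rot: [2.604, 1.757, 0.0]
contact_force: [-0.9, 0.5, -3.7]
opening: 0.0238
```

```bash
python3 go.py; python3 - <<'E'
from station import r
import cv2
c=r.capture("scene");cv2.imwrite("pics/c3.png",cv2.resize(c["img"][70:220,40:240,::-1],None,fx=4,fy=4,interpolation=2))
E
```

```text
t 4.98 tcp [ 0.5034 -0.3781  0.2277] open 0.0238 F [-0.9  0.5 -3.7] q [ 0.86  0.43 -0.35  1.57  0.16  1.17  0.09]
tool
 [[ 0.374  0.927  0.   ]
 [ 0.927 -0.374 -0.   ]
 [-0.     0.    -1.   ]] yaw y -22.0 tip 0.0
```

View pics/c3.png

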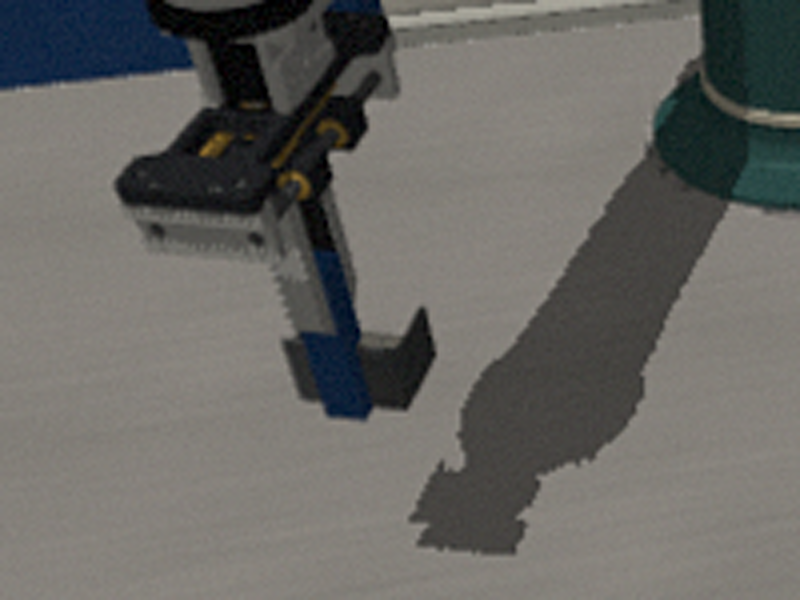

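The shaker is held upright at (350,360) in the crop, with the post between the pads and clear of the bench. Now carrying it over the tray with a smooth ramp.

Emit:
move_arm(
  plan=[
    [20,4,-0.4,0,0,0,0],
    [20,10,-1,0,0,0,0],
    [20,16,-1.6,0,0,0,0],
    [20,22,-2.2,0,0,0,0],
    [20,28,-2.8,0,0,0,0],
    [20,29.4,-3,0,0,0,0],
    [20,29.4,-3,0,0,0,0],
    [20,29.4,-3,0,0,0,0],
    [20,29.4,-3,0,0,0,0],
    [20,29.4,-3,0,0,0,0],
    [20,29.4,-3,0,0,0,0],
    [20,29.4,-3,0,0,0,0],
    [20,29.4,-3,0,0,0,0],
    [20,29.4,-3,0,0,0,0],
    [20,29.4,-3,0,0,0,0],
    [20,28,-2.8,0,0,0,0],
    [20,22,-2.2,0,0,0,0],
    [20,16,-1.6,0,0,0,0],
    [20,10,-1,0,0,0,0],
    [20,4,-0.4,0,0,0,0],
  ],
)

```text
time: 6.7
tcp_pos: [0.6304, 0.0625, 0.227]
tool_rot: [-2.601, -1.76, 0.0]
contact_force: [1.4, 0.1, -2.3]
opening: 0.0242
```

Emit:
move_arm(
  plan=[
    [20,0,0,0,0,0,-1],
    [20,0,0,0,0,0,-2],
    [20,0,0,0,0,0,-3],
    [20,0,0,0,0,0,-3],
    [20,0,0,0,0,0,-3],
    [20,0,0,0,0,0,-3],
    [20,0,0,0,0,0,-3],
    [20,0,0,0,0,0,-3],
    [20,0,0,0,0,0,-3],
    [20,0,0,0,0,0,-1.2],
    [20,0,0,0,0,0,-1],
    [20,0,0,0,0,0,0],
    [20,0,0,0,0,0,0],
  ],
)

```text
time: 7.78
tcp_pos: [0.6306, 0.0597, 0.2274]
tool_rot: [-2.14, -2.3, 0.0]
contact_force: [-0.6, 0.4, -2.9]
opening: 0.0234
```

```bash
python3 go.py .631 .0605 .12
```

```text
t 7.78 tcp [0.6306 0.0597 0.2274] open 0.0234 F [-0.6  0.4 -2.9] q [ 0.29  0.48 -0.6   1.55  0.28  1.2  -0.29]
tool
 [[-0.072  0.997 -0.   ]
 [ 0.997  0.072 -0.   ]
 [-0.    -0.    -1.   ]] yaw y 4.1 tip -0.0
delta mm tool [  0.8   0.4 107.4]
```

Descend, then tip to 24° about the lip, and wait.

Emit:
move_arm(
  plan=[
    [20,0.8,0.4,4,0,0,0],
    [20,0,0,8,0,0,0],
    [20,0,0,11,0,0,0],
    [20,0,0,13,0,0,0],
    [20,0,0,14,0,0,0],
    [20,0,0,14,0,0,0],
    [20,0,0,13,0,0,0],
    [20,0,0,11,0,0,0],
    [20,0,0,9,0,0,0],
    [20,0,0,6,0,0,0],
    [20,0,0,3,0,0,0],
    [20,0,0,1.4,0,0,0],
    [20,0,0,0,0,0,0],
    [20,0,0,0,0,0,0],
  ],
)

```text
time: 8.95
tcp_pos: [0.6313, 0.061, 0.1205]
tool_rot: [2.138, 2.302, 0.001]
contact_force: [0.2, -0.4, -2.3]
opening: 0.0237
```

Emit:
move_arm(
  plan=[
    [20,0,-1.05,-0.9,-1,0,0],
    [20,0,-2.1,-1.8,-2,0,0],
    [20,0,-2.1,-1.8,-2,0,0],
    [20,0,-2.1,-1.8,-2,0,0],
    [20,0,-2.1,-1.8,-2,0,0],
    [20,0,-2.1,-1.8,-2,0,0],
    [20,0,-2.1,-1.8,-2,0,0],
    [20,0,-2.1,-1.8,-2,0,0],
    [20,0,-2.1,-1.8,-2,0,0],
    [20,0,-2.1,-1.8,-2,0,0],
    [20,0,-2.1,-1.8,-2,0,0],
    [20,0,-2.1,-1.8,-2,0,0],
    [20,0,-1.05,-0.9,-1,0,0],
    [20,0,0,0,0,0,0],
    [20,0,0,0,0,0,0],
    [20,0,0,0,0,0,0],
    [20,0,0,0,0,0,0],
    [20,0,0,0,0,0,0],
    [20,0,0,0,0,0,0],
    [20,0,0,0,0,0,0],
  ],
)

```text
time: 10.62
tcp_pos: [0.6025, 0.0588, 0.1362]
tool_rot: [1.922, 2.069, 0.44]
contact_force: [-0.6, 0.1, -3.0]
opening: 0.0237
```

```bash
python3 go.py; python3 - <<'E'
from station import r
import cv2,numpy as np
a=r.capture("scene")["img"][120:270,230:400,::-1];b=r.capture("top")["img"][115:265,70:240,::-1]
cv2.imwrite("pics/c4.png",cv2.resize(np.hstack([a,b]),(800,353),interpolation=2))
E
```

```text
t 10.62 tcp [0.6025 0.0588 0.1362] open 0.0237 F [-0.6  0.1 -3. ] q [ 0.27  0.31 -0.51  2.07  0.49  0.42 -0.52]
tool
 [[-0.074  0.911  0.405]
 [ 0.997  0.067  0.03 ]
 [ 0.     0.407 -0.914]] yaw y 4.2 tip 24.0
```

View pics/c4.png

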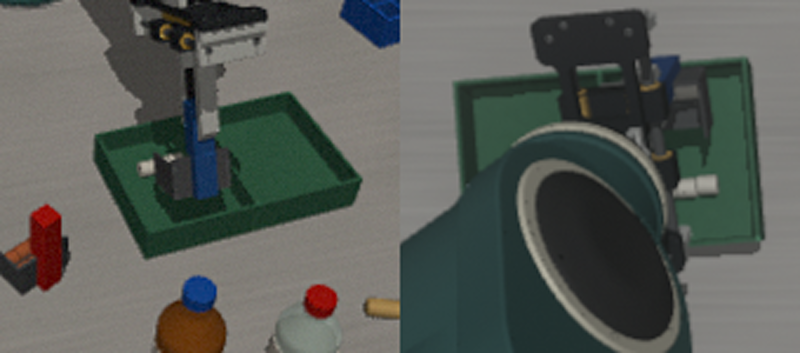

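The picture shows at least two white pellets in the right-hand (-y) pan, at (150,168) on the left half and (700,185) on the right half. The rest of the pan is hidden by the arm. I'll untip to 10° and shift to the other pan, with the lip further out to save j6 range.

Emit:
move_arm(
  plan=[
    [20,0,2,1.8,2,0,0],
    [20,0,2,1.8,2,0,0],
    [20,0,2,1.8,2,0,0],
    [20,0,2,1.8,2,0,0],
    [20,0,2,1.8,2,0,0],
    [20,0,2,1.8,2,0,0],
    [20,0,2,1.8,2,0,0],
    [20,0,0,0,0,0,0],
  ],
)

```text
time: 11.38
tcp_pos: [0.6206, 0.0601, 0.1285]
tool_rot: [2.055, 2.211, 0.193]
contact_force: [0.4, -0.4, -2.6]
opening: 0.0238
```

Emit:
move_arm(
  plan=[
    [20,3,0.6,0.1,0,0,0],
    [20,6,1.1,0.2,0,0,0],
    [20,9,1.7,0.3,0,0,0],
    [20,12,2.2,0.4,0,0,0],
    [20,12,2.2,0.4,0,0,0],
    [20,12,2.2,0.4,0,0,0],
    [20,12,2.2,0.4,0,0,0],
    [20,12,2.2,0.4,0,0,0],
    [20,12,2.2,0.4,0,0,0],
    [20,12,2.2,0.4,0,0,0],
    [20,12,2.2,0.4,0,0,0],
    [20,9,1.7,0.3,0,0,0],
    [20,6,1.1,0.2,0,0,0],
    [20,3,0.6,0.1,0,0,0],
    [20,0,0,0,0,0,0],
    [20,0,0,0,0,0,0],
  ],
)

```text
time: 12.72
tcp_pos: [0.6346, 0.1931, 0.1285]
tool_rot: [2.053, 2.21, 0.193]
contact_force: [0.7, -0.1, -2.5]
opening: 0.0237
```

```bash
python3 go.py; python3 - <<'E'
from station import r
import cv2,numpy as np
a=r.capture("scene")["img"][120:270,230:400,::-1];b=r.capture("top")["img"][115:265,70:240,::-1]
cv2.imwrite("pics/c5.png",cv2.resize(np.hstack([a,b]),(800,353),interpolation=2))
E
```

```text
t 12.72 tcp [0.6346 0.1931 0.1285] open 0.0237 F [ 0.7 -0.1 -2.5] q [ 0.04  0.53 -0.55  1.72  0.45  0.84 -0.63]
tool
 [[-0.073  0.982  0.173]
 [ 0.997  0.072  0.012]
 [-0.     0.173 -0.985]] yaw y 4.2 tip 10.0
```

View pics/c5.png

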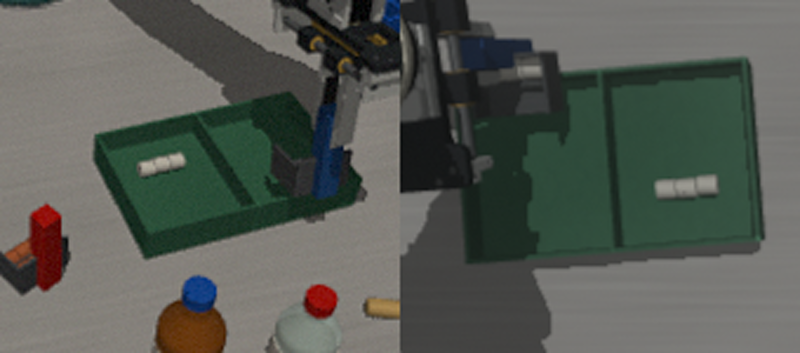

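The picture shows exactly three white pellets in a row in the right pan, at (160,163) and (687,187). The shaker is over the left pan, still at 10°. Tipping further in steps, with an eye on j6.

Emit:
move_arm(
  plan=[
    [20,0,-1.05,-0.9,-1,0,0],
    [20,0,-2.1,-1.8,-2,0,0],
    [20,0,-2.1,-1.8,-2,0,0],
    [20,0,-2.1,-1.8,-2,0,0],
    [20,0,-2.1,-1.8,-2,0,0],
    [20,0,-2.1,-1.8,-2,0,0],
    [20,0,-2.1,-1.8,-2,0,0],
    [20,0,-2.1,-1.8,-2,0,0],
    [20,0,-2.1,-1.8,-2,0,0],
    [20,0,-1.05,-0.9,-1,0,0],
    [20,0,0,0,0,0,0],
  ],
)

```text
time: 13.73
tcp_pos: [0.6106, 0.1917, 0.1381]
tool_rot: [1.88, 2.026, 0.506]
contact_force: [0.2, -0.2, -2.7]
opening: 0.0238
```

```bash
python3 go.py
```

```text
t 13.73 tcp [0.6106 0.1917 0.1381] open 0.0238 F [ 0.2 -0.2 -2.7] q [-0.12  0.34 -0.38  2.03  0.77  0.43 -1.02]
tool
 [[-0.075  0.88   0.469]
 [ 0.997  0.066  0.035]
 [-0.     0.47  -0.883]] yaw y 4.3 tip 28.0
```

Emit:
move_arm(
  plan=[
    [20,0,2,1.8,2,0,0],
    [20,0,2,1.8,2,0,0],
    [20,0,2,1.8,2,0,0],
    [20,0,2,1.8,2,0,0],
    [20,0,2,1.8,2,0,0],
    [20,0,2,1.8,2,0,0],
    [20,0,2,1.8,2,0,0],
    [20,0,2,1.8,2,0,0],
    [20,0,2,1.8,2,0,0],
    [20,0,0,0,0,0,0],
  ],
)

```text
time: 14.57
tcp_pos: [0.6352, 0.193, 0.129]
tool_rot: [2.056, 2.21, 0.193]
contact_force: [1.5, -0.7, -2.9]
opening: 0.024
```

Emit:
move_arm(
  plan=[
    [20,0,0,0,0,-0.35,1.97],
    [20,0,0,0,0,-0.52,2.96],
    [20,0,0,0,0,-0.52,2.96],
    [20,0,0,0,0,-0.52,2.96],
    [20,0,0,0,0,-0.52,2.96],
    [20,0,0,0,0,-0.52,2.96],
    [20,0,0,0,0,-0.52,2.96],
    [20,0,0,0,0,-0.52,2.96],
    [20,0,0,0,0,-0.52,2.96],
    [20,0,0,0,0,-0.52,2.96],
    [20,0,0,0,0,-0.52,2.96],
    [20,0,0,0,0,-0.52,2.96],
    [20,0,0,0,0,-0.52,2.96],
    [20,0,0,0,0,-0.35,1.97],
    [20,0,0,0,0,0,0],
    [20,0,0,0,0,0,0],
  ],
)

```text
time: 15.9
tcp_pos: [0.6339, 0.1936, 0.1291]
tool_rot: [2.656, 1.36, 0.12]
contact_force: [0.5, 0.7, -2.6]
opening: 0.0237
```

```bash
cat > lip.py <<'E'
import sys
from h import *
from station import r
s=r.read_state();M=R.from_rotvec(s["tool_rot"]).as_matrix();l=s["tcp_pos"]+M@[0,-.052,.059]
print("lip",l.round(4));
if len(sys.argv)>3: print("delta",(M.T@(np.array(sys.argv[1:],float)-l)*1000).round(1))
E
python3 go.py; python3 lip.py .5805 .1691 .062
```

```text
t 15.9 tcp [0.6339 0.1936 0.1291] open 0.0237 F [ 0.5  0.7 -2.6] q [-0.16  0.53 -0.35  1.67  0.41  0.93 -1.33]
tool
 [[ 0.584  0.799  0.142]
 [ 0.812 -0.576 -0.101]
 [ 0.001  0.174 -0.985]] yaw y -35.8 tip 10.0
lip [0.6007 0.2176 0.062 ]
delta [-51.2  11.8   2. ]
```

Emit:
move_arm(
  plan=[
    [20,-2,0.5,0.1,0,0,0],
    [20,-4,1,0.2,0,0,0],
    [20,-6,1.4,0.2,0,0,0],
    [20,-7,1.6,0.3,0,0,0],
    [20,-7,1.6,0.3,0,0,0],
    [20,-7,1.6,0.3,0,0,0],
    [20,-7,1.6,0.3,0,0,0],
    [20,-6,1.4,0.2,0,0,0],
    [20,-4,0.9,0.1,0,0,0],
    [20,-1,0.2,0,0,0,0],
    [20,0,0,0,0,0,0],
  ],
)

```text
time: 16.82
tcp_pos: [0.6139, 0.1449, 0.1292]
tool_rot: [2.657, 1.358, 0.119]
contact_force: [0.4, 0.5, -2.5]
opening: 0.0237
```

Emit:
move_arm(
  plan=[
    [20,0,-1.05,-0.9,-1,0,0],
    [20,0,-2.1,-1.8,-2,0,0],
    [20,0,-2.1,-1.8,-2,0,0],
    [20,0,-2.1,-1.8,-2,0,0],
    [20,0,-2.1,-1.8,-2,0,0],
    [20,0,-2.1,-1.8,-2,0,0],
    [20,0,-2.1,-1.8,-2,0,0],
    [20,0,-2.1,-1.8,-2,0,0],
    [20,0,-2.1,-1.8,-2,0,0],
    [20,0,-1.05,-0.9,-1,0,0],
    [20,0,0,0,0,0,0],
  ],
)

```text
time: 17.73
tcp_pos: [0.5944, 0.1606, 0.1384]
tool_rot: [2.393, 1.228, 0.307]
contact_force: [0.1, 0.8, -3.2]
opening: 0.0242
```

```bash
python3 go.py; python3 lip.py
```

```text
t 17.73 tcp [0.5944 0.1606 0.1384] open 0.0242 F [ 0.1  0.8 -3.2] q [-0.38  0.39 -0.21  1.94  0.79  0.79 -1.75]
tool
 [[ 0.583  0.717  0.382]
 [ 0.813 -0.515 -0.273]
 [ 0.001  0.47  -0.883]] yaw y -35.7 tip 28.0
lip [0.5797 0.1712 0.0619]
```

j6 is now comfortable (0.79). Tip on to 46°.

Emit:
move_arm(
  plan=[
    [20,0,-1.05,-0.9,-1,0,0],
    [20,0,-2.1,-1.8,-2,0,0],
    [20,0,-2.1,-1.8,-2,0,0],
    [20,0,-2.1,-1.8,-2,0,0],
    [20,0,-2.1,-1.8,-2,0,0],
    [20,0,-2.1,-1.8,-2,0,0],
    [20,0,-2.1,-1.8,-2,0,0],
    [20,0,-2.1,-1.8,-2,0,0],
    [20,0,-2.1,-1.8,-2,0,0],
    [20,0,-1.05,-0.9,-1,0,0],
    [20,0,0,0,0,0,0],
    [20,0,0,0,0,0,0],
    [20,0,0,0,0,0,0],
    [20,0,0,0,0,0,0],
    [20,0,0,0,0,0,0],
    [20,0,0,0,0,0,0],
    [20,0,0,0,0,0,0],
    [20,0,0,0,0,0,0],
  ],
)

```text
time: 19.23
tcp_pos: [0.5754, 0.173, 0.1406]
tool_rot: [2.126, 1.086, 0.461]
contact_force: [-0.6, 0.6, -3.0]
opening: 0.0238
```

```bash
python3 go.py; python3 lip.py;  python3 - <<'E'
from station import r
import cv2,numpy as np
a=r.capture("scene")["img"][120:270,230:400,::-1];b=r.capture("top")["img"][115:265,70:240,::-1]
cv2.imwrite("pics/c6.png",cv2.resize(np.hstack([a,b]),(800,353),interpolation=2))
E
```

```text
t 19.23 tcp [0.5754 0.173  0.1406] open 0.0238 F [-0.6  0.6 -3. ] q [-0.64  0.43 -0.13  2.06  1.19  0.93 -2.28]
tool
 [[ 0.586  0.563  0.583]
 [ 0.811 -0.407 -0.421]
 [ 0.     0.719 -0.695]] yaw y -35.9 tip 46.0
lip [0.5805 0.1693 0.0622]
```

View pics/c6.png

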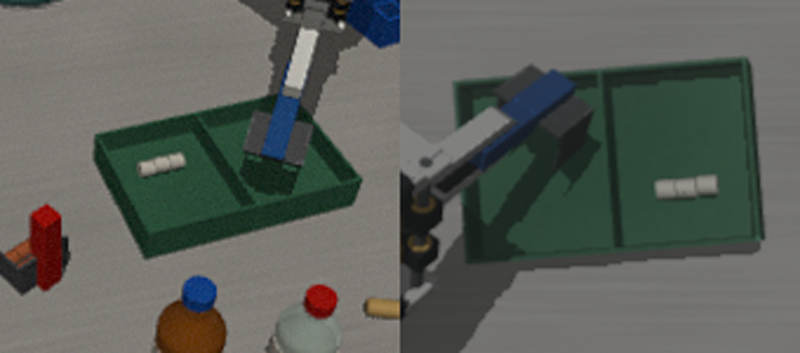

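The three pellets in the right pan are unmoved at (687,187). The left pan's pellets aren't visible because the gripper covers part of it. Untipping and lifting for a look.

Emit:
move_arm(
  plan=[
    [20,0,3,2.7,3,0,0],
    [20,0,3,2.7,3,0,0],
    [20,0,3,2.7,3,0,0],
    [20,0,3,2.7,3,0,0],
    [20,0,3,2.7,3,0,0],
    [20,0,3,2.7,3,0,0],
    [20,0,3,2.7,3,0,0],
    [20,0,3,2.7,3,0,0],
    [20,0,3,2.7,3,0,0],
    [20,0,3,2.7,3,0,0],
    [20,0,3,2.7,3,0,0],
    [20,0,3,2.7,3,0,0],
    [20,0,3,2.7,3,0,0],
    [20,0,3,2.7,3,0,0],
    [20,0,3,2.7,3,0,0],
    [20,0,1,0.9,1,0,0],
    [20,0,0,0,0,0,0],
    [20,0,0,-8,0,0,0],
    [20,0,0,-16,0,0,0],
    [20,0,0,-20,0,0,0],
  ],
)

```text
time: 21.0
tcp_pos: [0.6206, 0.1403, 0.1667]
tool_rot: [2.795, 1.432, -0.002]
contact_force: [0.4, -0.7, -2.6]
opening: 0.0236
```

Emit:
move_arm(
  plan=[
    [20,-6,0,-16,0,0,0],
    [20,-12,0,-12,0,0,0],
    [20,-18,0,-8,0,0,0],
    [20,-24,0,-4,0,0,0],
    [20,-26,0,0,0,0,0],
    [20,-26,0,0,0,0,0],
    [20,-26,0,0,0,0,0],
    [20,-26,0,0,0,0,0],
    [20,-20,0,0,0,0,0],
    [20,-12,0,0,0,0,0],
    [20,-6,0,0,0,0,0],
    [20,0,0,0,0,0,0],
  ],
)

```text
time: 22.0
tcp_pos: [0.5033, -0.0248, 0.207]
tool_rot: [2.797, 1.429, 0.001]
contact_force: [0.7, -0.0, -2.3]
opening: 0.0234
```

```bash
python3 go.py;  python3 - <<'E'
from station import r
import cv2,numpy as np
a=r.capture("scene")["img"][100:270,230:400,::-1];b=r.capture("top")["img"][100:270,90:260,::-1]
cv2.imwrite("pics/c7.png",cv2.resize(np.hstack([a,b]),(800,400),interpolation=2))
E
```

```text
t 22.0 tcp [ 0.5033 -0.0248  0.207 ] open 0.0234 F [ 0.7 -0.  -2.3] q [ 0.32  0.22 -0.38  1.9   0.09  1.04 -0.72]
tool
 [[ 0.586  0.81   0.001]
 [ 0.81  -0.586 -0.   ]
 [ 0.     0.001 -1.   ]] yaw y -35.9 tip 0.1
```

View pics/c7.png

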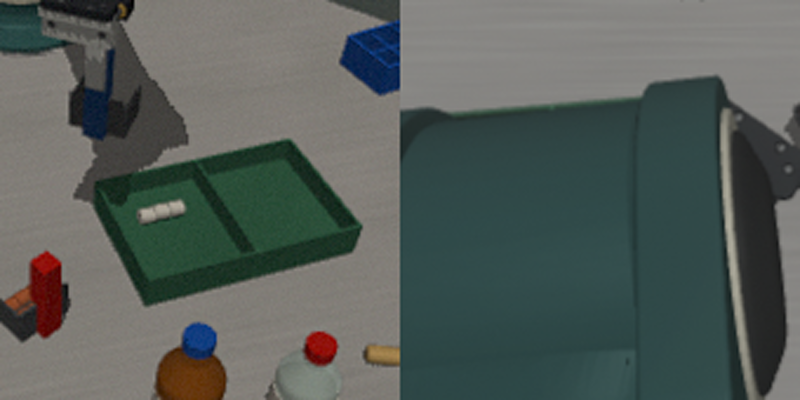

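The picture shows the left pan empty, with three pellets still in the right pan at (162,211). The top view is blocked by the arm. The rear row is probably still in the shaker, so I'll look for white blobs numerically.

```bash
cat > wh.py <<'E'
from h import *
from station import r
import sys
for n in ("scene","top"):
    c=r.capture(n);P=cloud(c);m=mask(c,(0,0,135),(180,70,255))&(c["z_map"]>0)&(P[...,2]>.01)&(P[...,2]<.3)&(P[...,0]>.2)&(P[...,0]<.75)
    k,l,s,ce=cv2.connectedComponentsWithStats(m.astype(np.uint8))
    for i in range(1,k):
        if s[i,4]>=4: print(n,s[i,4],ce[i].round(),np.median(P[l==i],0).round(3))
E
python3 wh.py
```

```text
scene 328 [502.  61.] [0.243 0.871 0.187]
scene 2165 [471. 172.] [0.651 0.501 0.083]
scene 75 [298. 189.] [0.533 0.051 0.032]
top 278 [466.  86.] [ 0.742 -0.512  0.073]
top 169 [  3. 175.] [0.569 0.427 0.079]
```

Emit:
move_arm(
  plan=[
    [20,-4,3,0,0,0,0],
    [20,-9,6,0,0,0,0],
    [20,-14,10,0,0,0,0],
    [20,-18,13,0,0,0,0],
    [20,-21,15,0,0,0,0],
    [20,-21,15,0,0,0,0],
    [20,-21,15,0,0,0,0],
    [20,-21,15,0,0,0,0],
    [20,-21,15,0,0,0,0],
    [20,-20,14,0,0,0,0],
    [20,-16,12,0,0,0,0],
    [20,-12,9,0,0,0,0],
    [20,-7,5,0,0,0,0],
    [20,-3,2,0,0,0,0],
    [20,0,0,0,0,0,0],
  ],
)

```text
time: 23.45
tcp_pos: [0.5025, -0.2804, 0.2061]
tool_rot: [-2.797, -1.429, -0.0]
contact_force: [0.4, 0.6, -2.2]
opening: 0.0236
```

```bash
python3 go.py; python3 wh.py; python3 - <<'E'
from station import r
from h import *
c=r.capture("top");s=r.read_state();K=c["mtx"]
d=R.from_rotvec(c["rotation"]).as_matrix().T@(s["tcp_pos"]-[0,0,.05]-c["origin"]);k=K@d;u,v=(k[:2]/k[2]).astype(int);print(u,v)
b=c["img"][v-50:v+50,u-65:u+65,::-1]
cv2.imwrite("pics/c8.png",np.hstack([cv2.resize(b,(520,400),interpolation=2),cv2.resize(c["img"][120:230,80:230,::-1],(260,190),interpolation=2).repeat(1,0) if 0 else cv2.copyMakeBorder(cv2.resize(c["img"][120:240,80:230,::-1],(275,220)),0,180,0,0,cv2.BORDER_CONSTANT)]))
E
```

```text
t 23.45 tcp [ 0.5025 -0.2804  0.2061] open 0.0236 F [ 0.4  0.6 -2.2] q [ 0.64  0.34 -0.23  1.73  0.08  1.08 -0.24]
tool
 [[ 0.586  0.81  -0.   ]
 [ 0.81  -0.586  0.001]
 [ 0.    -0.001 -1.   ]] yaw y -35.9 tip -0.0
scene 330 [502.  61.] [0.244 0.87  0.187]
scene 2238 [471. 171.] [0.65  0.502 0.083]
scene 78 [298. 189.] [0.533 0.052 0.032]
scene 4 [ 75. 286.] [ 0.732 -0.507  0.073]
scene 5 [ 83. 286.] [ 0.736 -0.49   0.074]
scene 6 [ 86. 288.] [ 0.744 -0.484  0.074]
top 272 [466.  86.] [ 0.742 -0.512  0.073]
top 167 [  3. 175.] [0.569 0.427 0.079]
top 87 [186. 194.] [0.53  0.063 0.032]
top 46 [200. 192.] [0.533 0.033 0.032]
363 206
```

View pics/c8.png

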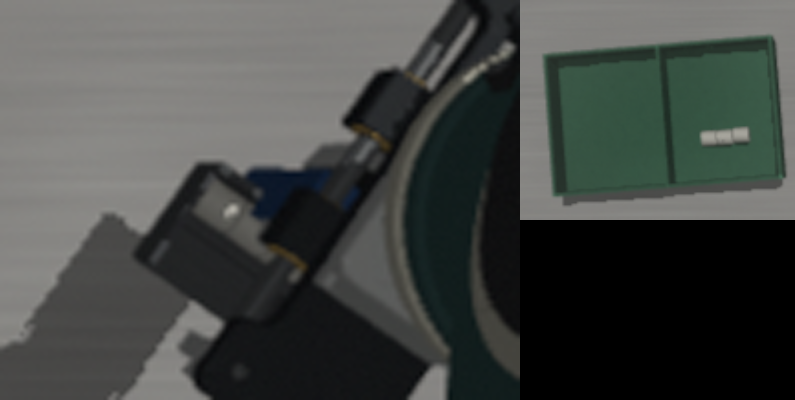

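The crop shows the rear row still lying in the held shaker, with a light pellet at (230,210). In the tray inset the right pan has three pellets and the left pan has none, so the rear row stuck at 46°. I'll go back over the left pan with a yaw that leaves room for more tip, and shake it.

Emit:
move_arm(
  plan=[
    [20,0,0,0,0,0,-1],
    [20,0,0,0,0,0,-2],
    [20,0,0,0,0,0,-2.5],
    [20,0,0,0,0,0,-2.5],
    [20,0,0,0,0,0,-2],
    [20,0,0,0,0,0,-1],
    [20,0,0,0,0,0,0],
  ],
)

```text
time: 24.18
tcp_pos: [0.5027, -0.2798, 0.2064]
tool_rot: [-2.646, -1.694, -0.001]
contact_force: [0.2, -0.1, -2.2]
opening: 0.0239
```

Emit:
move_arm(
  plan=[
    [20,4,-0.6,0,0,0,0],
    [20,10,-1.5,0,0,0,0],
    [20,16,-2.3,0,0,0,0],
    [20,22,-3.2,0,0,0,0],
    [20,28,-4.1,0,0,0,0],
    [20,28.7,-4.2,0,0,0,0],
    [20,28.7,-4.2,0,0,0,0],
    [20,28.7,-4.2,0,0,0,0],
    [20,28.7,-4.2,0,0,0,0],
    [20,28.7,-4.2,0,0,0,0],
    [20,28.7,-4.2,0,0,0,0],
    [20,28.7,-4.2,0,0,0,0],
    [20,28.7,-4.2,0,0,0,0],
    [20,28.7,-4.2,0,0,0,0],
    [20,28.7,-4.2,0,0,0,0],
    [20,28,-4.1,0,0,0,0],
    [20,22,-3.2,0,0,0,0],
    [20,16,-2.3,0,0,0,0],
    [20,10,-1.5,0,0,0,0],
    [20,4,-0.6,0,0,0,0],
  ],
)

```text
time: 25.85
tcp_pos: [0.6309, 0.1546, 0.2063]
tool_rot: [-2.646, -1.693, -0.0]
contact_force: [-0.7, -0.4, -2.0]
opening: 0.0237
```

```bash
python3 go.py; python3 lip.py .5852 .1744 .059
```

```text
t 25.85 tcp [0.6309 0.1546 0.2063] open 0.0237 F [-0.7 -0.4 -2. ] q [ 0.01  0.49 -0.41  1.54  0.21  1.16 -0.88]
tool
 [[ 0.419  0.908 -0.   ]
 [ 0.908 -0.419  0.001]
 [ 0.001 -0.001 -1.   ]] yaw y -24.8 tip -0.0
lip [0.5836 0.1764 0.1474]
delta [-1.2  2.3 88.3]
```

Emit:
move_arm(
  plan=[
    [20,-1.2,2.3,3,0,0,0],
    [20,0,0,7,0,0,0],
    [20,0,0,11,0,0,0],
    [20,0,0,12,0,0,0],
    [20,0,0,13,0,0,0],
    [20,0,0,13,0,0,0],
    [20,0,0,12,0,0,0],
    [20,0,0,9,0,0,0],
    [20,0,0,6,0,0,0],
    [20,0,0,2,0,0,0],
    [20,0,0,0,0,0,0],
  ],
)

```text
time: 26.77
tcp_pos: [0.6325, 0.151, 0.1181]
tool_rot: [-2.647, -1.692, 0.0]
contact_force: [-0.0, 0.4, -3.2]
opening: 0.0237
```

Emit:
move_arm(
  plan=[
    [20,0,-1.05,-0.9,-1,0,0],
    [20,0,-2.1,-1.8,-2,0,0],
    [20,0,-3.15,-2.65,-3,0,0],
    [20,0,-3.15,-2.65,-3,0,0],
    [20,0,-3.15,-2.65,-3,0,0],
    [20,0,-3.15,-2.65,-3,0,0],
    [20,0,-3.15,-2.65,-3,0,0],
    [20,0,-3.15,-2.65,-3,0,0],
    [20,0,-3.15,-2.65,-3,0,0],
    [20,0,-3.15,-2.65,-3,0,0],
    [20,0,-3.15,-2.65,-3,0,0],
    [20,0,-3.15,-2.65,-3,0,0],
    [20,0,-3.15,-2.65,-3,0,0],
    [20,0,-3.15,-2.65,-3,0,0],
    [20,0,-3.15,-2.65,-3,0,0],
    [20,0,-3.15,-2.65,-3,0,0],
    [20,0,-1.05,-0.9,-1,0,0],
    [20,0,0,0,0,0,0],
  ],
)

```text
time: 28.27
tcp_pos: [0.5786, 0.1771, 0.138]
tool_rot: [2.028, 1.3, 0.553]
contact_force: [0.1, 1.0, -2.2]
opening: 0.0239
```

```bash
python3 go.py; python3 lip.py
```

```text
t 28.27 tcp [0.5786 0.1771 0.138 ] open 0.0239 F [ 0.1  1.  -2.2] q [-0.68  0.38 -0.04  2.16  1.35  0.76 -2.27]
tool
 [[ 0.417  0.631  0.654]
 [ 0.909 -0.29  -0.299]
 [ 0.001  0.719 -0.695]] yaw y -24.7 tip 46.0
lip [0.5844 0.1745 0.0596]
```

Emit:
move_arm(
  plan=[
    [20,0,-2.1,-1.8,-2,0,0],
    [20,0,-2.1,-1.8,-2,0,0],
    [20,0,-2.1,-1.8,-2,0,0],
    [20,0,5,0,0,0,0],
    [20,0,-8,0,0,0,0],
    [20,0,8,0,0,0,0],
    [20,0,-8,0,0,0,0],
    [20,0,8,0,0,0,0],
    [20,0,-8,0,0,0,0],
    [20,0,8,0,0,0,0],
    [20,0,-5,0,0,0,0],
    [20,0,0,0,0,0,0],
    [20,0,0,0,0,0,0],
    [20,0,0,0,0,0,0],
  ],
)

```text
time: 29.43
tcp_pos: [0.5722, 0.1788, 0.1369]
tool_rot: [1.944, 1.242, 0.606]
contact_force: [-0.4, -0.4, -2.0]
opening: 0.0238
```

```bash
python3 go.py; python3 lip.py; python3 wh.py; python3 - <<'E'
from station import r
from h import *
a=r.capture("scene")["img"][120:250,250:390,::-1];b=r.capture("top")["img"][120:250,80:220,::-1]
cv2.imwrite("pics/c9.png",cv2.resize(np.hstack([a,b]),(800,371),interpolation=2))
E
```

```text
t 29.43 tcp [0.5722 0.1788 0.1369] open 0.0238 F [-0.4 -0.4 -2. ] q [-0.75  0.42 -0.04  2.2   1.48  0.85 -2.45]
tool
 [[ 0.42   0.559  0.715]
 [ 0.908 -0.259 -0.331]
 [ 0.     0.788 -0.616]] yaw y -24.8 tip 52.0
lip [0.5853 0.1728 0.0596]
scene 323 [502.  61.] [0.245 0.871 0.187]
scene 43 [365.  81.] [0.442 0.237 0.288]
scene 57 [363.  93.] [0.453 0.227 0.263]
scene 92 [366. 103.] [0.532 0.198 0.284]
scene 228 [365. 110.] [0.541 0.195 0.269]
scene 10 [343. 126.] [0.439 0.207 0.153]
scene 204 [358. 143.] [0.556 0.187 0.184]
scene 2125 [470. 172.] [0.649 0.5   0.083]
scene 8 [344. 168.] [0.48  0.212 0.034]
scene 75 [298. 189.] [0.533 0.052 0.032]
top 145 [  3. 176.] [0.567 0.428 0.08 ]
top 13 [ 60. 180.] [0.549 0.203 0.265]
top 7 [ 56. 179.] [0.55  0.209 0.267]
top 73 [ 47. 185.] [0.541 0.215 0.282]
top 28 [200. 192.] [0.533 0.032 0.032]
top 25 [109. 196.] [0.527 0.229 0.032]
top 26 [182. 194.] [0.53  0.071 0.032]
top 30 [191. 194.] [0.531 0.052 0.032]
top 17 [117. 218.] [0.48  0.212 0.032]
top 77 [ 39. 229.] [0.476 0.245 0.25 ]
top 5 [ 47. 246.] [0.45  0.227 0.261]
top 9 [ 53. 249.] [0.444 0.216 0.262]
top 22 [ 28. 253.] [0.443 0.236 0.288]
```

Two pellets now show in the left pan, at (0.527,0.229) and (0.480,0.212), both at z≈0.032. A third may be hidden, so I'll shake again at the same tip and then untip and clear the view.

Emit:
move_arm(
  plan=[
    [20,0,-2.1,-1.8,-2,0,0],
    [20,0,5,0,0,0,0],
    [20,0,-8,0,0,0,0],
    [20,0,8,0,0,0,0],
    [20,0,-8,0,0,0,0],
    [20,0,8,0,0,0,0],
    [20,0,-8,0,0,0,0],
    [20,0,8,0,0,0,0],
    [20,0,-5,0,0,0,0],
    [20,0,0,0,0,0,0],
    [20,0,0,0,0,0,0],
    [20,0,0,0,0,0,0],
    [20,0,3,2.7,3,0,0],
    [20,0,3,2.7,3,0,0],
    [20,0,3,2.7,3,0,0],
    [20,0,3,2.7,3,0,0],
    [20,0,3,2.7,3,0,0],
    [20,0,3,2.7,3,0,0],
    [20,0,3,2.7,3,0,0],
    [20,0,3,2.7,3,0,0],
  ],
)

```text
time: 31.3
tcp_pos: [0.599, 0.1666, 0.1376]
tool_rot: [2.255, 1.442, 0.386]
contact_force: [-0.1, -0.7, -2.5]
opening: 0.0236
```

Emit:
move_arm(
  plan=[
    [20,0,3,2.7,3,0,0],
    [20,0,3,2.7,3,0,0],
    [20,0,3,2.7,3,0,0],
    [20,0,3,2.7,3,0,0],
    [20,0,3,2.7,3,0,0],
    [20,0,3,2.7,3,0,0],
    [20,0,3,2.7,3,0,0],
    [20,0,3,2.7,3,0,0],
    [20,0,3,2.7,3,0,0],
    [20,0,3,2.7,3,0,0],
    [20,0,0,0,0,0,0],
    [20,0,0,-8,0,0,0],
    [20,0,0,-16,0,0,0],
    [20,0,0,-20,0,0,0],
    [20,0,0,-20,0,0,0],
    [20,0,0,-14,0,0,0],
    [20,0,0,-8,0,0,0],
    [20,0,0,0,0,0,0],
  ],
)

```text
time: 32.8
tcp_pos: [0.6317, 0.1522, 0.2084]
tool_rot: [2.645, 1.692, 0.005]
contact_force: [0.1, -0.4, -1.6]
opening: 0.0239
```

```bash
python3 go.py; python3 wh.py | grep -v "0.2..\]"
```

```text
t 32.8 tcp [0.6317 0.1522 0.2084] open 0.0239 F [ 0.1 -0.4 -1.6] q [-0.02  0.48 -0.37  1.54  0.18  1.15 -0.86]
tool
 [[ 0.419  0.908  0.004]
 [ 0.908 -0.419  0.   ]
 [ 0.002  0.003 -1.   ]] yaw y -24.8 tip 0.2
scene 328 [502.  61.] [0.243 0.871 0.187]
scene 2193 [471. 171.] [0.65  0.501 0.083]
scene 75 [298. 189.] [0.533 0.052 0.032]
top 47 [453.  85.] [ 0.745 -0.487  0.072]
top 14 [464.  88.] [ 0.739 -0.507  0.073]
top 35 [200. 192.] [0.534 0.033 0.032]
top 33 [182. 194.] [0.53  0.071 0.031]
top 35 [191. 194.] [0.53  0.052 0.032]
```

Emit:
move_arm(
  plan=[
    [20,-4,0.6,0,0,0,0],
    [20,-10,1.5,0,0,0,0],
    [20,-16,2.3,0,0,0,0],
    [20,-22,3.2,0,0,0,0],
    [20,-28,4.1,0,0,0,0],
    [20,-28.7,4.2,0,0,0,0],
    [20,-28.7,4.2,0,0,0,0],
    [20,-28.7,4.2,0,0,0,0],
    [20,-28.7,4.2,0,0,0,0],
    [20,-28.7,4.2,0,0,0,0],
    [20,-28.7,4.2,0,0,0,0],
    [20,-28.7,4.2,0,0,0,0],
    [20,-28.7,4.2,0,0,0,0],
    [20,-28.7,4.2,0,0,0,0],
    [20,-28.7,4.2,0,0,0,0],
    [20,-28,4.1,0,0,0,0],
    [20,-22,3.2,0,0,0,0],
    [20,-16,2.3,0,0,0,0],
    [20,-10,1.5,0,0,0,0],
    [20,-4,0.6,0,0,0,0],
  ],
)

```text
time: 34.57
tcp_pos: [0.5015, -0.284, 0.2056]
tool_rot: [-2.649, -1.688, 0.001]
contact_force: [0.8, -0.6, -2.2]
opening: 0.0236
```

```bash
python3 go.py; python3 wh.py | grep -v "0.2..\]";python3 - <<'E'
from station import r
from h import *
c=r.capture("top");u,v=363,206
cv2.imwrite("pics/c9.png",np.hstack([cv2.resize(c["img"][v-50:v+50,u-65:u+65,::-1],(400,308),interpolation=2),cv2.resize(c["img"][120:240,80:230,::-1],(385,308),interpolation=2)]))
E
```

```text
t 34.57 tcp [ 0.5015 -0.284   0.2056] open 0.0236 F [ 0.8 -0.6 -2.2] q [ 0.63  0.34 -0.21  1.73  0.08  1.08 -0.04]
tool
 [[ 0.423  0.906 -0.001]
 [ 0.906 -0.423  0.   ]
 [-0.    -0.001 -1.   ]] yaw y -25.0 tip -0.0
scene 329 [502.  61.] [0.244 0.87  0.187]
scene 2225 [471. 171.] [0.65  0.501 0.083]
scene 47 [347. 171.] [0.495 0.216 0.032]
scene 25 [356. 178.] [0.529 0.229 0.033]
scene 79 [298. 189.] [0.533 0.051 0.032]
scene 5 [ 64. 288.] [ 0.734 -0.526  0.073]
scene 4 [ 82. 290.] [ 0.745 -0.491  0.073]
top 275 [466.  86.] [ 0.742 -0.512  0.072]
top 164 [  3. 175.] [0.569 0.427 0.079]
top 87 [186. 194.] [0.53  0.063 0.032]
top 46 [200. 192.] [0.533 0.033 0.032]
top 45 [108. 196.] [0.527 0.231 0.031]
top 44 [113. 207.] [0.503 0.22  0.031]
top 44 [115. 217.] [0.482 0.215 0.032]
```

View pics/c9.png

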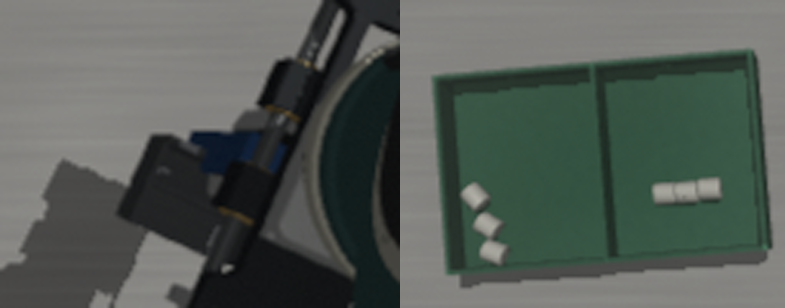

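Three pellets are in each pan: left at (475,197), (487,225) and (494,253), right at (653–720,190). The shaker is empty. Now placing it on clear bench near its original spot.

Emit:
move_arm(
  plan=[
    [20,-6,3,0,0,0,0],
    [20,-12,5.5,0,0,0,0],
    [20,-17,8,0,0,0,0],
    [20,-17,8,0,0,0,0],
    [20,-11,5,0,0,0,0],
    [20,-6,2.5,4,0,0,0],
    [20,0,0,10,0,0,0],
    [20,0,0,16,0,0,0],
    [20,0,0,20,0,0,0],
    [20,0,0,22,0,0,0],
    [20,0,0,20,0,0,0],
    [20,0,0,16,0,0,0],
    [20,0,0,11,0,0,0],
    [20,0,0,7,0,0,0],
    [20,0,0,4,0,0,0],
    [20,0,0,2.5,0,0,0],
    [20,0,0,2,0,0,0],
    [20,0,0,0,0,0,0],
    [20,0,0,0,0,0,0],
  ],
)

```text
time: 36.3
tcp_pos: [0.5034, -0.358, 0.0719]
tool_rot: [2.647, 1.691, 0.001]
contact_force: [-0.7, 0.2, -2.1]
opening: 0.0237
```

Emit:
move_arm(
  plan=[
    [20,0,0,1,0,0,0],
    [20,0,0,1,0,0,0],
    [20,0,0,1,0,0,0],
    [20,0,0,0,0,0,0],
    [20,0,0,0,0,0,0],
  ],
)

```text
time: 36.72
tcp_pos: [0.5032, -0.3578, 0.0684]
tool_rot: [-2.647, -1.692, -0.0]
contact_force: [-0.6, 0.3, -1.7]
opening: 0.024
```

Emit:
move_arm(
  plan=[
    [20,0,0,0.5,0,0,0],
    [20,0,0,0.5,0,0,0],
    [20,0,0,0.4,0,0,0],
    [20,0,0,0,0,0,0],
    [20,0,0,0,0,0,0],
  ],
)

```text
time: 37.13
tcp_pos: [0.5032, -0.3578, 0.0673]
tool_rot: [-2.647, -1.692, -0.0]
contact_force: [-0.7, 0.6, 5.6]
opening: 0.0237
```

Contact: the wrist force went from −2 to +5.6 N, so the shaker is standing on the bench. Releasing gently.

Emit:
move_arm(
  plan=[
    [26,0,0,0,0,0,0],
    [30,0,0,0,0,0,0],
    [40,0,0,0,0,0,0],
    [60,0,0,0,0,0,0],
    [80,0,0,0,0,0,0],
    [94,0,0,0,0,0,0],
    [94,0,0,0,0,0,0],
    [94,0,0,0,0,0,0],
    [94,0,0,0,0,0,0],
    [94,0,0,0,0,0,0],
  ],
)

```text
time: 37.97
tcp_pos: [0.5032, -0.3578, 0.067]
tool_rot: [-2.647, -1.692, -0.0]
contact_force: [1.3, -0.3, -0.3]
opening: 0.0799
```

Emit:
move_arm(
  plan=[
    [94,0,0,-8,0,0,0],
    [94,0,0,-16,0,0,0],
    [94,0,0,-25,0,0,0],
    [94,0,0,-25,0,0,0],
    [94,0,0,-25,0,0,0],
    [94,0,0,-25,0,0,0],
    [94,0,0,-20,0,0,0],
    [94,0,0,-10,0,0,0],
    [94,-25,0,0,0,0,0],
    [94,-35,0,0,0,0,0],
    [94,-35,0,0,0,0,0],
    [94,-35,0,0,0,0,0],
    [94,-35,0,0,0,0,0],
    [94,-20,0,0,0,0,0],
    [94,0,0,0,0,0,0],
    [94,0,0,0,0,0,0],
  ],
)

```text
time: 39.3
tcp_pos: [0.4246, -0.5263, 0.2203]
tool_rot: [-2.648, -1.689, -0.0]
contact_force: [0.2, 1.1, -0.9]
opening: 0.0941
```

```bash
python3 go.py; python3 wh.py | grep "0.03.\]";python3 - <<'E'
from station import r
from h import *
c=r.capture("scene");cv2.imwrite("pics/c10.png",cv2.resize(c["img"][100:280,80:400,::-1],(800,450),interpolation=2))
E
```

```text
t 39.3 tcp [ 0.4246 -0.5263  0.2203] open 0.0941 F [ 0.2  1.1 -0.9] q [ 0.93  0.5  -0.12  1.45  0.06  1.19  0.37]
tool
 [[ 0.422  0.907 -0.001]
 [ 0.907 -0.422  0.001]
 [ 0.001 -0.001 -1.   ]] yaw y -24.9 tip -0.1
scene 47 [347. 171.] [0.497 0.218 0.032]
scene 22 [356. 178.] [0.529 0.229 0.032]
scene 76 [298. 189.] [0.533 0.051 0.032]
top 28 [200. 192.] [0.533 0.033 0.032]
top 30 [108. 196.] [0.527 0.231 0.032]
top 26 [182. 194.] [0.53  0.071 0.031]
top 30 [191. 194.] [0.531 0.052 0.032]
top 32 [113. 207.] [0.503 0.22  0.032]
top 31 [115. 217.] [0.482 0.215 0.032]
```

View pics/c10.png

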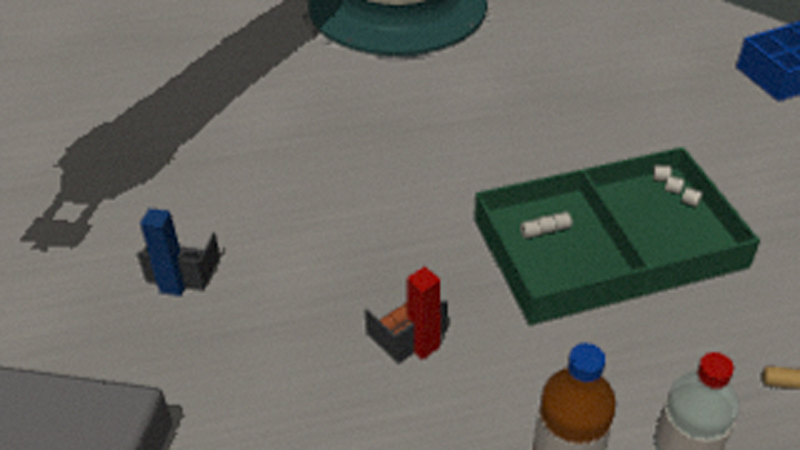

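The final picture shows the blue shaker upright and empty at (165,255), the red one in its place at (420,315), and three pellets in each pan at (547,224) and (677,186). The arm is clear of everything.

```bash
python3 -c "
from station import r
print(r.sign_off())"
```

```text
the job is handed in; nothing more can be done
None
```

The six white pellets are in the tray, three in each pan. The blue-gripped shaker is back on the bench, upright and released. I handed the job in at about 39 s of the 70 s allowed.

- **Front row:** it came out at 24° of tip into the -y pan.
- **Rear row:** the first try at 46° over the +y pan released nothing, although the task says it should be out by about 42°. I went back over the same pan and tipped to 52–54° with small shakes, which emptied it.
- **Last checks:** both cameras show pellets lying in both pans at a height of about 32 mm, and the top view picks out three in each. The blue shaker looked upright, and the last close look before placing it showed it empty. In the final picture the red shaker looks to be where it was; I did not measure its position. The arm was clear of everything, and no check was left failing or disagreeing.

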